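Hang the hook-on shelf beside the tiled backsplash and press it home

ROBOT

A 6-joint arm with a two-finger parallel gripper is mounted at the origin on the work surface. World frame = base frame: x ahead of the robot, y to its left, z up, the work surface at z = 0. Lengths are in m, angles in rad, forces in N, time in s.
With the tool pointing down it reaches from about 0.425 to 0.95 m from the base axis. Payload 3.5 kg.
Tool frame: the origin (TCP) lies midway between the tips of the shut fingers; the grasp point (between the pads) lies robot.hold_point_z behind it (robot.hold_point_z is the distance from the TCP to the grasp point, in m); z points along the fingers, y is the direction in which the jaws open and shut (so a half turn about z gives the same grasp; the last joint's range is limited). The gripper opens to 85 mm and grips with 20 to 120 N. Pads are 22 mm wide; open, the fingers measure 114 mm over their backs; the gripper's body (76 mm by 85 mm) begins 54 mm behind the grasp point. The pads swing forward as they close: fully open they stand 13 mm farther back than shut.
Start: joints at [1.194, 0.286, 1.577, -0, 1.279, -0.15], TCP at [0.152, 0.658, 0.231] pointing down, gripper open.
Joint ranges: [-2.77, 2.77], [-0.9, 2.22], [0.21, 2.48], [-1.53, 4.67], [0.24, 2.81], [-2.84, 2.84]. Speed limits (rad/s): [2.79, 2.79, 3.14, 3.14, 3.14, 3.14].

INTERFACE

Orientations are given as a rotation vector (axis times angle).
In Python, from station import robot gives the robot as it stands.
- The arm moves only by the tool apply_moves, never from a script. Its argument "rows" is a list of rows, each a list of 3 entries, a list of its own where there are three numbers: the shift along the tool's x, y, z in cm, then the turn, a rotation vector about the tool's x, y, z in degrees, then the finger opening in cm, from 0 to 8.54. In form: [[[dx, dy, dz], [rx, ry, rz], fingers], ...]. A call has exactly 10 rows; each row is the pose to reach, as a shift and turn from the pose measured when the call began, along the tool's axes at that moment; what a row does not reach only later rows make up. A row lasts 1/10 s, in which the tool goes at most 50 mm and 8.59 degrees, less where a joint would pass 70% of its speed; a pose out of reach is approached as far as the arm can. A call with a gripper value outside its range is refused whole. The fingers move at their own pace and stop on an object; the grip force is fixed at half the most. Time passes only in rows, so rows that repeat a pose let the fingers close, or fill a call up. It gives the time, the measured TCP pose, the force and the opening at its end, in the units of the state.
- robot.state(): the state, without advancing time (a new reading comes with each control period).
- robot.snapshot(name): name is "scene" or "side" or "wrist"; returns a dict with "frame" (420x560x3 uint8, blue, green, red), "z_map" (420x560 float32, m along the optical axis (not along the pixel's ray), 0 where there is no reading), "fx", "fy", "cx", "cy" (pixels), "rvec" (rotation vector, rad) and "tvec" (3), from world to camera coordinates, as OpenCV has them. Camera axes: x right, y down, z forward; pixel columns grow to the right and rows downward; lengths in m; the calibration is good to about 2 mm. A picture is of the moment at which its call begins.
- robot.close_job(): hands the job in, once; it reports no verdict.
Trained networks look in a picture, given as the dict that the camera call returned (one of the last four; its "shot" number tells which), for a name from the list of things; names that differ only in an ending like _2 or _b are one class to them, and where a whole thing is asked for, a point or a joint stands for the part that bears it (a point fixed in the world has none). Each returns a list of dicts, best first, with "p" (0 to 1); they miss things now and then, are a little off and sometimes report something else, mostly with a low value. They report only what shows in the picture. A call takes as long as a camera call. They do not tell look-alikes from the thing itself.
- robot.recognise(picture, query): "point" ([column, row] in pixels, amid what is visible of it).
The state is a dict: "clock": time; "q": joint angles; "dq": joint speeds; "effort": joint torques, N m; "tcp_pos": TCP position; "eef_rot": TCP orientation; "ft_force": force on the tool from outside, world axes, zero at the start; "ft_torque": the same for the moment, N m; "width": opening from 0.0 (shut) to 1.0 (fully open).
Only numpy, scipy, OpenCV 4.12 (cv2) and the standard library are available. Lean on these libraries where they do the work, as an engineer would, in place of code of your own. Each camera call takes 0.05 s, during which the arm holds its last target. There are 200 camera calls.

TASK

First lift the glass jar of hair ties away from the front of the slotted upright and stand it in the middle of the round cork coaster. Then take the little steel shelf from the teak tray, hook it level into the top pair of slots, let go so that it hangs on the sprung catch, and press it down with the gripper until it is fully home and the catch has snapped out over it. Let go of everything, and do not knock over or shove the other things.

Things in the scene. Friction and masses are not known exactly. Their poses are not given: they have to be found in the camera images.
- upright: Fixed slotted aluminium upright, 96 mm wide (its y), 195 mm tall, 45 mm deep, slippery; its 6 mm high foot plate reaches 18 mm in front. Origin on the table at the slotted face: the plane x=0, looking along its -x (roughly to the robot's left); z up. Face plate 5 mm thick, hollow behind for 33 mm. Three rows of two slots, from z=17 to 59, 77 to 119 and 137 to 179 mm.
- seat (a point): Point on the slotted face at y=0, 85 mm above the table, axes as the upright's: shelf_heel comes here when the shelf is locked home. Beside it, the top slots (the ones to use) are 16 mm wide, centred at y=-30 and +30 mm, and 52 to 94 mm above this point.
- catch (a joint): Sprung wedge catch in the middle of the slotted face, 28 mm wide, 64 to 72 mm above seat, standing 7 mm out; sloping top, flat underside. 0 = fully out, 0.009 m = pushed in. It carries the hanging shelf's weight; 7 to 20 N of downward push on the divider's top forces the shelf past the catch (least force near the back plate), which then springs out over the top edge of the shelf's back plate.
- shelf_grip (a point): Steel hook-on shelf, loose, flat on the tray. This point is in its central divider, 34 mm above the underside, 70 mm in front of the rear face; axes as the shelf's: +x to the rear (hooks), z up. The divider is a web 12 mm thick (grip it across y), reaching 55 mm from this point fore and aft, its top 48 mm above the underside; 35 mm of free floor on each side of it.
- shelf_heel (a point): Middle of the shelf's lower rear edge, 70 mm behind shelf_grip and 34 mm lower, same axes. To go in, the shelf is pushed level along the upright's +x, this point 21 to 33 mm above seat and its y equal to seat's, until the back plate meets the face; then lowered, it rests on the catch with this point about 13 to 18 mm above seat, hooks behind the face plate, until pressed down.
- jar_center (a point): Glass jar with hair ties, 115 mm tall, glass 58 mm in diameter, aluminium screw lid 62 mm in diameter over its top 25 mm (grip the lid). About 240 g. This point is on its axis, half-way up (57.5 mm above its underside). It starts in front of the upright, where it blocks the shelf.
- coaster_top (a point): Middle of the upper face of the fixed round cork coaster, 100 mm in diameter, 4 mm thick, on the table.
- tray: Fixed teak tray, 300 mm (x) by 400 mm (y); floor 12 mm above the table, rim 18 mm above the table. Origin under its centre on the table.
- soapbox: Bystander on the tray: closed plastic travel soap box with clasp, 104 x 64 x 32 mm, origin under its centre.
- stand: Bystander on the tray: pale ceramic toothbrush stand with two brushes, 68 mm in diameter, 150 mm tall in all, origin under its centre.
- tweezer: Bystander on the tray: chrome tweezer, 90 mm long (y), 9 mm wide, 5 mm high, origin under its centre.
- lotion: Bystander beside the upright: amber bottle, 50 mm in diameter, 150 mm tall, origin under its centre.
- tumbler: Bystander beside the upright: ceramic tumbler, 68 mm in diameter, 90 mm tall, origin under its centre.
- nailbrush: Bystander on the table between tray and upright: nail brush 75 x 34 x 26 mm, origin under its centre.
- jar: The same jar (see point jar_center), origin under its centre.
- shelf: The same shelf, about 220 g; origin under its middle. Floor 130 (x) by 90 mm, 5 mm thick, rims 13 mm high. Back plate 62 mm high, 5 mm thick, with a window 40 mm wide, 5 to 54 mm up; its top bar passes the catch. Two hooks behind the back plate at y=-30 and +30 mm, 6 mm wide: tongue 52 to 60 mm up, end turned down to 32 mm up; 6.5 mm gap between rear face and turned end, 11.5 mm reach in all.
Not all that is in view belongs to the job. There is more than one size of the upright; the one meant has the size given above. What is shaped like the shelf but yellow is not meant.

How it is judged:
On the way, in this order (a step that is already met when the one before it is completed fails the run):
1. the jar stands on the coaster, let go (horizontal distance between jar_center and coaster_top below 0.03 m and z of jar_center in the frame of coaster_top below 0.062 m and angle between jar_center's own z axis and vertical below 0.1 rad and contact force between the fingers and jar below 0.1 N), for 0.2 s.
2. the shelf hangs by its hooks in the top slots, resting on the catch, let go and not yet pressed down (x of shelf_heel in the frame of seat between -0.008 and 0.006 m and y of shelf_heel in the frame of seat between -0.009 and 0.009 m and angle between shelf_heel's own z axis and vertical below 0.2 rad and z of shelf_heel in the frame of seat between 0.006 and 0.0215 m and contact force between the fingers and shelf below 0.1 N and linear speed of shelf below 0.02 m/s), for 0.2 s.
3. the shelf is pressed fully home and the catch is out over it (x of shelf_heel in the frame of seat between -0.008 and 0.006 m and y of shelf_heel in the frame of seat between -0.009 and 0.009 m and angle between shelf_heel's own z axis and vertical below 0.2 rad and z of shelf_heel in the frame of seat between -0.006 and 0.0035 m and value of joint catch below 0.0025 m), for 0.1 s.
At the end, for the whole second after the job is handed in: Shelf locked in the top slots: heel within 3.5 mm in height, 9 mm sideways, 8 mm in depth of the seat, tilt under 0.2 rad, catch out to within 2.5 mm. Jar upright on the coaster, within 30 mm of its centre. Both let go and at rest (all of step 1 and all of step 3 and contact force between the fingers and shelf below 0.1 N and linear speed of each of shelf, jar below 0.02 m/s); the robot touches nothing.
It fails at once if one of the other things is displaced by more than 40 mm (distance of any of soapbox, stand, tweezer, lotion, tumbler, nailbrush from where it was at the start of the episode above 0.04 m).
It fails at once if one of the other things is tipped (angle between any of soapbox, stand, tweezer, lotion, tumbler, nailbrush's own z axis and vertical above 0.4 rad).
It also fails if it takes over 51 s, if anything falls off the work surface, if the arm or the gripper's body presses on something with over 40 N, if the wrist force passes 120 N, or if a joint passes its speed limit or range.

## Working session

There is one attempt and no reset: what is moved stays moved. The work goes in short steps, Python scripts to look and compute and a tool call to move; the robot and the scene stay as the last step left them, time stands still between calls to the robot, and variables do not carry over. Pictures are saved under pics/ and viewed, about 8 in all and at most 12, crops included, and the job is handed in when it is done.

Besides the shell and the picture viewer there is one more tool, called after "Request:" as name([rows], argument=value, ...), one row to a line, values as JSON. apply_moves: Moves the arm, as the interface text tells. Its arguments: {"type":"object","properties":{"rows":{"type":"array","items":{"type":"array"}}},"required":["rows"]}

```bash
ls; mkdir -p pics; cat > h.py <<'E'
import numpy as np, cv2
from scipy.spatial.transform import Rotation as R
from station import robot
def cloud(s):
    z=s["z_map"]; h,w=z.shape
    u,v=np.meshgrid(np.arange(w),np.arange(h))
    P=np.stack([(u-s["cx"])/s["fx"]*z,(v-s["cy"])/s["fy"]*z,z],-1)
    M=R.from_rotvec(np.ravel(s["rvec"])).as_matrix()
    W=(P-np.ravel(s["tvec"]))@M
    W[z<=0]=np.nan
    return W
def st():
    s=robot.state(); print("t",round(s["clock"],2),"tcp",np.round(s["tcp_pos"],4),"w",round(s["width"],3),"F",np.round(s["ft_force"],1)); return s
E
python3 - <<'E'
from h import *
s=st(); print(s["eef_rot"], robot.hold_point_z)
names=["upright","shelf","jar","coaster_top","tray","soapbox","stand","tweezer","lotion","tumbler","nailbrush","catch"]
ims=[]
for c in ["scene","side"]:
    p=robot.snapshot(c); W=cloud(p); np.savez("pics/%s0.npz"%c,W=W,f=p["frame"])
    im=p["frame"].copy()
    for n in names:
        for d in robot.recognise(p,n)[:3]:
            u,v=[int(round(x)) for x in d["point"]]
            if d["p"]>.2: print(c,n,round(d["p"],2),(u,v),np.round(W[v,u],3))
    cv2.imwrite("pics/%s0.png"%c,im)
E
```

```text
pics
t 0.0 tcp [0.1515 0.6571 0.2299] w 1.004 F [-0.2  0.1 -0.9]
[-0.35545674 -3.12081569  0.003655  ] 0.0187
scene upright 0.85 (208, 101) [ 0.207 -0.313  0.149]
scene upright 0.58 (219, 271) [ 0.67  -0.103  0.006]
scene upright 0.57 (189, 172) [ 0.467 -0.26   0.122]
scene shelf 0.94 (311, 254) [0.558 0.113 0.022]
scene shelf 0.81 (236, 336) [0.835 0.012 0.04 ]
scene jar 0.89 (233, 188) [ 0.474 -0.131  0.108]
scene coaster_top 0.57 (222, 273) [ 0.671 -0.095  0.   ]
scene tray 0.94 (358, 272) [0.568 0.241 0.011]
scene soapbox 0.62 (230, 188) [ 0.475 -0.139  0.106]
scene soapbox 0.61 (398, 297) [0.627 0.348 0.044]
scene stand 0.56 (410, 245) [0.512 0.348 0.103]
scene tweezer 0.68 (318, 295) [0.665 0.161 0.016]
scene lotion 0.84 (188, 223) [ 0.608 -0.203  0.094]
scene tumbler 0.86 (226, 158) [ 0.311 -0.225  0.034]
scene nailbrush 0.85 (268, 187) [ 0.38  -0.067  0.03 ]
scene nailbrush 0.4 (185, 225) [ 0.614 -0.209  0.091]
scene nailbrush 0.36 (398, 294) [0.62  0.347 0.045]
scene catch 0.37 (208, 80) [ 0.193 -0.309  0.217]
side upright 0.97 (397, 153) [ 0.191 -0.31   0.14 ]
side upright 
[... 277 characters left out ...]

side coaster_top 0.88 (242, 220) [ 0.664 -0.084  0.006]
side coaster_top 0.67 (227, 270) [0.661 0.143 0.017]
side tray 0.8 (266, 311) [0.539 0.263 0.008]
side tray 0.47 (314, 161) [ 0.455 -0.261  0.124]
side soapbox 0.92 (229, 335) [0.607 0.364 0.041]
side stand 0.88 (284, 330) [0.482 0.38  0.097]
side tweezer 0.65 (226, 275) [0.66  0.161 0.016]
side lotion 0.73 (268, 184) [ 0.598 -0.205  0.063]
side tumbler 0.83 (350, 193) [ 0.336 -0.187  0.059]
side tumbler 0.44 (287, 330) [0.475 0.381 0.098]
side nailbrush 0.6 (334, 230) [ 0.381 -0.049  0.018]
side nailbrush 0.56 (268, 266) [0.554 0.123 0.022]
side catch 0.6 (315, 192) [ 0.444 -0.118  0.103]
side catch 0.31 (268, 263) [0.553 0.125 0.036]
```

```bash
python3 - <<'E'
import cv2,numpy as np
a=cv2.imread("pics/scene0.png")[40:360,130:450]; b=cv2.imread("pics/side0.png")[90:410,130:450]
cv2.imwrite("pics/both.png",cv2.resize(np.hstack([a,b]),(800,400),interpolation=cv2.INTER_CUBIC))
E
```

```text
(no output)
```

View pics/both.png

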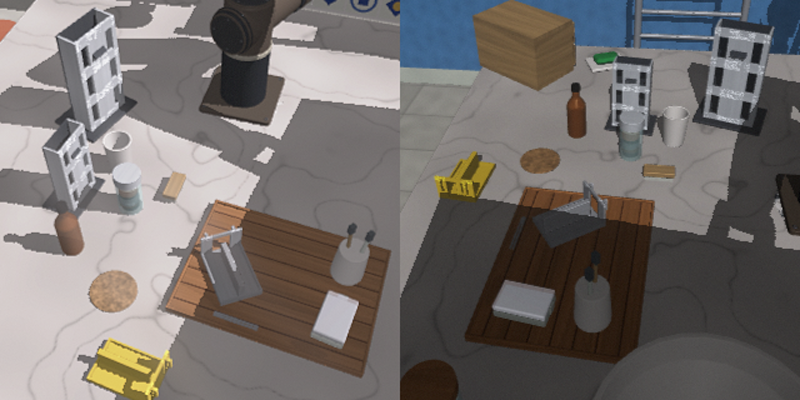

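View pics/scene0.png

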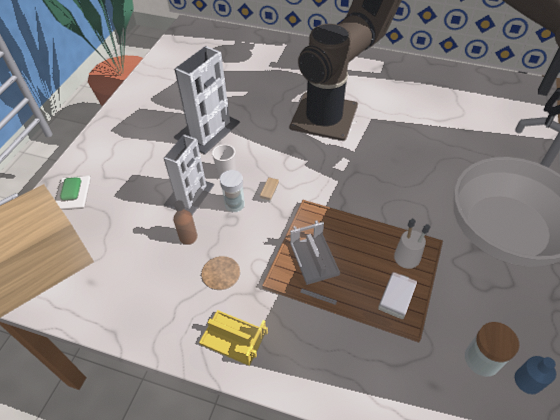

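The scene picture shows the smaller upright at about (185,175) with the jar in front at (232,190), the coaster at (220,273), and the steel shelf on the tray at (313,253) with its back plate towards the upright. The larger upright (207,100) and the yellow shelf (235,337) are decoys. Next I'll measure.

```bash
python3 - <<'E'
from h import *
A=[np.load("pics/%s0.npz"%c) for c in ("scene","side")]
Ws=[a["W"].reshape(-1,3) for a in A]; 
def sel(W,lo,hi):
    return W[np.all((W>lo)&(W<hi),1)]
for k,W in enumerate(Ws):
    print("cam",k)
    # table bias
    T=sel(W,[.5,-.1,-.02],[.62,-.02,.02]); print("table z",np.median(T[:,2]))
    U=sel(W,[.37,-.36,.03],[.56,-.19,.25]); print("upright ztop",np.percentile(U[:,2],[95,99,100]))
    # face plane: RANSAC vertical plane
    for (lo,hi,nm) in (([.37,-.36,.04],[.56,-.18,.19],"face"),):
        P=sel(W,lo,hi); best=0
        rng=np.random.default_rng(0)
        for i in range(600):
            th=rng.uniform(-.7,.7); n=np.array([np.sin(th),np.cos(th)]); d=P[:,:2]@n
            h,e=np.histogram(d,np.arange(d.min(),d.max()+.004,.003)); j=h.argmax()
            # frontmost preference
            if h[j]>best: best=h[j];bn=(th,(e[j]+e[j+1])/2)
        th,d0=bn; n=np.array([np.sin(th),np.cos(th)]); t=np.array([n[1],-n[0]])
        I=P[abs(P[:,:2]@n-d0)<.004]; c=I.mean(0); 
        u,sv,vt=np.linalg.svd(I[:,:2]-c[:2],full_matrices=False); n=vt[1]*np.sign(vt[1][1]); t=np.array([n[1],-n[0]])
        s=I[:,:2]@t; print(nm,best,len(I),"n",n,"ang",np.degrees(np.arctan2(n[1],n[0])),"d",(I[:,:2]@n).mean(),"s range",np.percentile(s,[0.5,1,50,99,99.5]),"mid",n*(I[:,:2]@n).mean()+t*(np.percentile(s,1)+np.percentile(s,99))/2)
    J=sel(W,[.38,-.23,.095],[.53,-.09,.135]); 
    L=J[J[:,2]>np.percentile(J[:,2],90)-.006]; print("jar lid",np.median(L,0),L[:,:2].min(0),L[:,:2].max(0),L[:,2].max(),(L.min(0)+L.max(0))/2)
    C=A[k]["f"].reshape(-1,3)
    m=np.all((W>[.58,-.18,-.01])&(W<[.76,-.02,.015]),1)&(C[:,2].astype(int)-C[:,0]>35)
    P=W[m]; c,r=cv2.minEnclosingCircle(P[:,:2].astype(np.float32)); print("coaster",m.sum(),P.mean(0),c,r)
    S=sel(W,[.44,.03,.018],[.66,.2,.12]); print("shelf",len(S),S.min(0),S.max(0))
    for z0,z1 in ((.014,.021),(.05,.063),(.066,.08)):
        Q=S[(S[:,2]>z0)&(S[:,2]<z1)]; 
        if len(Q)>5: print(z0,len(Q),cv2.minAreaRect((Q[:,:2]*1000).astype(np.float32)))
# topdown height map
H=np.zeros((400,560,3),np.uint8); Hz=np.full((400,560),-1.)
for k,W in enumerate(Ws):
    C=A[k]["f"].reshape(-1,3)
    o=np.argsort(np.nan_to_num(W[:,2]))
    for i in o:
        w=W[i]
        if np.isnan(w).any(): continue
        r=int((w[0]-.35)/.001); c=int((w[1]+.34)/.001)
        if 0<=r<400 and 0<=c<560 and w[2]>Hz[r,c] : Hz[r,c]=w[2]
H=cv2.applyColorMap((np.clip(cv2.dilate(Hz,np.ones((3,3)))/.2,0,1)*255).astype(np.uint8),cv2.COLORMAP_JET)
cv2.imwrite("pics/top.png",H)
E
```

```text
cam 0
table z 5.2776470736146214e-05
upright ztop [0.19361401 0.19646612 0.19909073]
face 566 785 n [0.12409711 0.99227008] ang 82.87138221207296 d -0.19937179227217577 s range [0.43648578 0.4375793  0.48904848 0.53469341 0.53517105] mid [ 0.45763709 -0.25815878]
jar lid [ 0.44993975 -0.14602554  0.11461112] [ 0.4170474  -0.17794258] [ 0.47867546 -0.1159723 ] 0.11984474820365576 [ 0.44786143 -0.14695744  0.11539552]
coaster 989 [ 0.67191307 -0.09843433  0.00389021] (0.6692527532577515, -0.09791920334100723) 0.052874527871608734
shelf 1243 [0.4412299  0.03007932 0.01800353] [0.6598635  0.19657632 0.07782912]
0.014 358 ((563.566162109375, 87.20797729492188), (217.33847045898438, 160.14625549316406), 57.37047576904297)
0.05 256 ((564.4158935546875, 123.47802734375), (124.55471801757812, 90.54481506347656), 35.18855285644531)
0.066 123 ((510.3161315917969, 84.88626861572266), (18.44685173034668, 89.55570983886719), 35.853599548339844)
cam 1
table z -0.0004063118342616049
upright ztop [0.1928052  0.19524646 0.19738262]
face 359 735 n [0.13120683 0.99135502] ang 82.46066394578142 d -0.19763769258033737 s range [0.43625195 0.43646141 0.48334737 0.53154912 0.53180181] mid [ 0.45388963 -0.25943392]
jar lid [ 0.4442251  -0.14416658  0.11434356] [ 0.41530643 -0.17865357] [ 0.47303081 -0.11576582] 0.11884091879391637 [ 0.44416862 -0.1472097   0.11443812]
coaster 498 [ 0.66822984 -0.09574519  0.00350932] (0.6688666939735413, -0.09769906103610992) 0.050963640213012695
shelf 1197 [0.44062346 0.03039358 0.01800184] [0.65983365 0.19665263 0.07662941]
0.014 202 ((563.4752197265625, 91.31460571289062), (210.3043975830078, 169.53179931640625), 62.31766128540039)
0.05 281 ((556.342041015625, 103.30265808105469), (139.38348388671875, 86.09491729736328), 17.373342514038086)
0.066 100 ((515.1117553710938, 89.18154907226562), (36.412193298339844, 92.23246765136719), 35.70035934448242)
```

View pics/top.png

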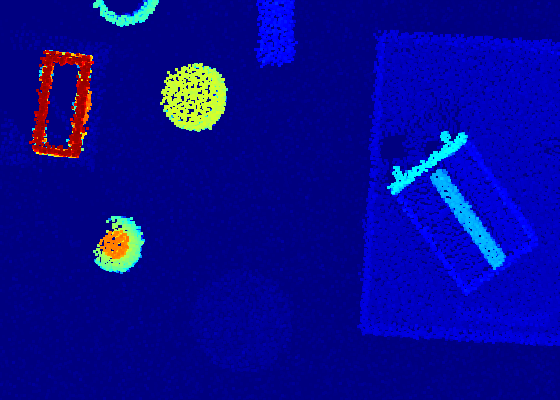

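The top map (1 mm/px) shows the upright's face at column 88, rows 55–155, the jar at (195,97), the coaster at (242,323), and the shelf with its back plate from (392,187) to (465,137) and its divider from (437,175) to (498,263). I'll write a helper that prints each move in tool axes.

```bash
cat >> h.py <<'E'
def rel(pos,ang,s=None):
    "world TCP target + jaw (tool y) angle in deg -> shift cm, turn deg in tool axes"
    s=s or robot.state(); M=R.from_rotvec(s["eef_rot"]).as_matrix()
    a=np.radians(ang); y=np.array([np.cos(a),np.sin(a),0]); z=np.array([0,0,-1.]); T=np.stack([np.cross(y,z),y,z],1)
    print("rel",np.round(M.T@(np.array(pos)-s["tcp_pos"])*100,2),np.round(R.from_matrix(M.T@T).as_rotvec(degrees=True),2))
E
python3 - <<'E'
from h import *
rel((.45,.30,.25),35); 
E
```

```text
rel [-37.1  -28.15  -1.87] [-0. -0. 42.]
```

Request:
apply_moves([
  [[-3.7,-2.8,-0.2],[0,0,4],8.5],
  [[-7.4,-5.6,-0.4],[0,0,8],8.5],
  [[-11.1,-8.4,-0.6],[0,0,13],8.5],
  [[-14.8,-11.3,-0.8],[0,0,17],8.5],
  [[-18.5,-14.1,-1],[0,0,21],8.5],
  [[-22.3,-16.9,-1.2],[0,0,25],8.5],
  [[-26,-19.7,-1.4],[0,0,29],8.5],
  [[-29.7,-22.5,-1.6],[0,0,34],8.5],
  [[-33.4,-25.3,-1.8],[0,0,38],8.5],
  [[-37.1,-28.1,-1.9],[0,0,42],8.5],
])

```text
clock: 2.3
tcp_pos: [0.4511, 0.299, 0.2509]
eef_rot: [1.454, 2.784, 0.002]
ft_force: [0.3, 0.3, 0.1]
width: 0.997
```

```bash
python3 - <<'E'
from h import *
st(); rel((.446,-.10,.23),-7)
E
```

```text
t 2.3 tcp [0.4511 0.299  0.2509] w 0.997 F [0.3 0.3 0.1]
rel [-32.45 -23.21   2.07] [ 7.000e-02 -2.000e-02  4.184e+01]
```

Request:
apply_moves([
  [[-3.2,-2.3,0.2],[0,0,4],8.5],
  [[-6.5,-4.6,0.4],[0,0,8],8.5],
  [[-9.7,-7,0.6],[0,0,13],8.5],
  [[-13,-9.3,0.8],[0,0,17],8.5],
  [[-16.2,-11.6,1],[0,0,21],8.5],
  [[-19.5,-13.9,1.2],[0,0,25],8.5],
  [[-22.7,-16.2,1.5],[0,0,29],8.5],
  [[-26,-18.6,1.7],[0,0,34],8.5],
  [[-29.2,-20.9,1.9],[0,0,38],8.5],
  [[-32.4,-23.2,2.1],[0,0,42],8.5],
])

```text
clock: 3.3
tcp_pos: [0.4456, -0.1012, 0.23]
eef_rot: [2.358, 2.074, 0.003]
ft_force: [0.4, 0.3, 0.9]
width: 0.996
```

```bash
python3 - <<'E'
from h import *
st()
p=robot.snapshot("wrist"); W=cloud(p); np.savez("pics/w1.npz",W=W); cv2.imwrite("pics/w1.png",p["frame"])
V=W.reshape(-1,3)
L=V[np.all((V>[.39,-.20,.108])&(V<[.50,-.09,.125]),1)]
print(len(L),np.median(L,0) if len(L) else 0, cv2.minEnclosingCircle(L[:,:2].astype(np.float32)) if len(L) else 0, L.min(0),L.max(0))
print("cam",-R.from_rotvec(np.ravel(p["rvec"])).as_matrix().T@np.ravel(p["tvec"]))
rel((.446,-.146,.13),-7);rel((.446,-.146,.079),-7)
E
```

```text
t 3.3 tcp [ 0.4456 -0.1012  0.23  ] w 0.996 F [0.4 0.3 0.9]
3377 [ 0.44695282 -0.14622912  0.11411631] ((0.4469272196292877, -0.14808647334575653), 0.03104037046432495) [ 0.41609332 -0.1789831   0.10807978] [ 0.47732332 -0.11719155  0.1166977 ]
cam [ 0.45462558 -0.03294386  0.37197465]
rel [-3.93  0.56 10.  ] [ 0.12  0.22 -0.66]
rel [-3.91  0.54 15.1 ] [ 0.12  0.22 -0.66]
```

View pics/w1.png

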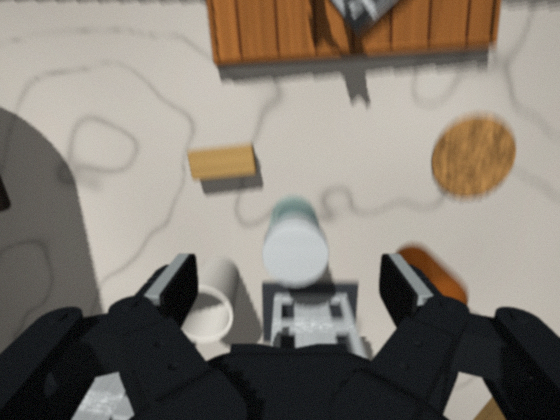

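The wrist picture shows the jar lid at (296,250) between the open fingers, with the tumbler at (208,312), the lotion at (435,275) and the coaster at (475,155), all well clear of them.

```bash
python3 - <<'E'
from h import *
st();rel((.447,-.147,.15),-7);rel((.447,-.147,.079),-7)
E
```

```text
t 3.35 tcp [ 0.4456 -0.1059  0.2298] w 0.995 F [-0.1 -3.7  0.6]
rel [-4.02  0.67  8.  ] [ 0.12  0.22 -0.66]
rel [-4.    0.66 15.1 ] [ 0.12  0.22 -0.66]
```

Request:
apply_moves([
  [[-1.3,0.2,2],[0,0,-0.6],8.5],
  [[-2.7,0.4,4],[0,0,-0.6],8.5],
  [[-4,0.65,6],[0,0.2,-0.6],8.5],
  [[-4,0.65,8],[0,0.2,-0.6],8.5],
  [[-4,0.65,10],[0,0.2,-0.6],8.5],
  [[-4,0.65,12],[0,0.2,-0.6],8.5],
  [[-4,0.65,13.5],[0,0.2,-0.6],8.5],
  [[-4,0.65,14.5],[0,0.2,-0.6],8.5],
  [[-4,0.65,15.1],[0,0.2,-0.6],8.5],
  [[-4,0.65,15.1],[0,0.2,-0.6],7.5],
])

```text
clock: 4.35
tcp_pos: [0.4467, -0.1468, 0.0786]
eef_rot: [2.353, 2.08, 0.001]
ft_force: [0.4, -0.1, 0.2]
width: 0.885
```

Request:
apply_moves([
  [[0,0,0],[0,0,0],5],
  [[0,0,0],[0,0,0],5],
  [[0,0,0],[0,0,0],5],
  [[0,0,0],[0,0,0],5],
  [[0,0,0],[0,0,0],5],
  [[0,0,0],[0,0,0],5],
  [[0,0,-1],[0,0,0],5],
  [[0,0,-2.5],[0,0,0],5],
  [[0,0,-4.5],[0,0,0],5],
  [[0,0,-5],[0,0,0],5],
])

```text
clock: 5.35
tcp_pos: [0.4474, -0.1471, 0.1303]
eef_rot: [2.351, 2.078, 0.003]
ft_force: [-0.8, -0.6, -2.8]
width: 0.708
```

```bash
python3 - <<'E'
from h import *
st();rel((.6685,-.0965,.135),-7)
p=robot.snapshot("scene"); W=cloud(p).reshape(-1,3); cv2.imwrite("pics/s2.png",p["frame"][120:320,140:340])
E
```

```text
t 5.35 tcp [ 0.4474 -0.1471  0.1303] w 0.708 F [-0.8 -0.6 -2.8]
rel [ 7.74 21.32 -0.39] [ 0.23  0.06 -0.05]
```

Request:
apply_moves([
  [[0.6,1.8,-0.3],[0,0,0],5],
  [[1.9,5.2,-0.4],[0,0,0],5],
  [[3.3,9,-0.4],[0,0,0],5],
  [[4.7,13,-0.4],[0,0,0],5],
  [[6,16.8,-0.4],[0,0,0],5],
  [[7.1,19.6,0],[0,0,0],5],
  [[7.7,21.1,1],[0.2,0,0],5],
  [[7.7,21.3,2.4],[0.2,0,0],5],
  [[7.7,21.3,3.6],[0.2,0,0],5],
  [[7.7,21.3,4.2],[0.2,0,0],5],
])

```text
clock: 6.4
tcp_pos: [0.6657, -0.0966, 0.0854]
eef_rot: [-2.351, -2.078, 0.006]
ft_force: [-0.4, 0.0, -3.7]
width: 0.713
```

```bash
python3 - <<'E'
from h import *
st();rel((.669,-.0975,.083),-7)
E
```

```text
t 6.4 tcp [ 0.6657 -0.0966  0.0854] w 0.713 F [-0.4  0.  -3.7]
rel [-0.05  0.34  0.24] [-0.32  0.01 -0.07]
```

Request:
apply_moves([
  [[0,0.2,0.1],[-0.3,0,0],5],
  [[0,0.3,0.2],[-0.3,0,0],5],
  [[0,0.3,0.26],[-0.3,0,0],5],
  [[0,0.3,0.28],[-0.3,0,0],5],
  [[0,0.3,0.28],[-0.3,0,0],7],
  [[0,0.3,0.28],[-0.3,0,0],8.5],
  [[0,0.3,0.28],[-0.3,0,0],8.5],
  [[0,0.3,0.28],[-0.3,0,0],8.5],
  [[0,0.3,-1],[-0.3,0,0],8.5],
  [[0,0.3,-3],[-0.3,0,0],8.5],
])

```text
clock: 7.4
tcp_pos: [0.6679, -0.0967, 0.1145]
eef_rot: [-2.352, -2.078, 0.003]
ft_force: [-0.7, 0.5, 0.0]
width: 0.998
```

```bash
python3 - <<'E'
from h import *
st()
# shelf pose from stored clouds
V=np.vstack([np.load("pics/%s0.npz"%c)["W"].reshape(-1,3) for c in ("scene","side")])
p=robot.snapshot("wrist"); Ww=cloud(p).reshape(-1,3); np.savez("pics/w2.npz",W=Ww)
print("jar top",np.median(Ww[np.all((Ww>[.6,-.16,.1])&(Ww<[.74,-.03,.13]),1)],0))
for k,c in enumerate(("scene","side")):
    X=np.load("pics/%s0.npz"%c)["W"].reshape(-1,3)
    def rect(z0,z1,lo=(.46,.03),hi=(.64,.2)):
        Q=X[np.all((X>[*lo,z0])&(X<[*hi,z1]),1)]
        return Q
    D=rect(.054,.064)   # divider top z=.012+.048=.060
    # exclude back plate: fit line RANSAC
    q=D[:,:2]; d=np.array([-.82,-.57]); nn=np.array([.57,-.82]); 
    c0=q@nn; m0=np.median(c0[(q@d)<-.53])
    I=q[abs(c0-m0)<.012]; 
    for _ in range(5):
        c_=I.mean(0); v=np.linalg.svd(I-c_,full_matrices=False)[2][0]; v=v*np.sign(v@d); n2=np.array([-v[1],v[0]]); I=q[(abs((q-c_)@n2)<.009)]
    print(c,"divider",len(I),"ang",np.degrees(np.arctan2(v[1],v[0])),"c",c_,"ext",np.percentile((I-c_)@v,[1,5,50,95,99]),"w",np.percentile((I-c_)@n2,[2,98]))
    B=rect(.066,.080); b=B[:,:2]; 
    print("  back", np.percentile((b-c_)@v,[1,10,25,50,75,90,99]),np.percentile((b-c_)@n2,[1,50,99]))
E
```

```text
t 7.4 tcp [ 0.6679 -0.0967  0.1145] w 0.998 F [-0.7  0.5  0. ]
jar top [ 0.66816837 -0.09498996  0.11815937]
scene divider 185 ang -144.63225956703002 c [0.57164276 0.12777906] ext [-5.25166970e-02 -4.89749039e-02 -4.83372067e-05  5.12881014e-02
  5.61582765e-02] w [-0.00652335  0.0055605 ]
  back [0.06562179 0.06657135 0.06747348 0.06896163 0.07161309 0.07692187
 0.0838161 ] [-0.04432119  0.000314    0.0435773 ]
side divider 175 ang -144.39501495865466 c [0.56744342 0.12922312] ext [-0.05230311 -0.04843937 -0.00116076  0.04983953  0.05522494] w [-0.00578655  0.0070133 ]
  back [0.06624431 0.06734567 0.06798299 0.06984888 0.07246492 0.08003465
 0.08401793] [-0.04341968 -0.00524629  0.04287407]
```

```bash
python3 - <<'E'
from h import *
rel((.590,.09,.22),-54.5)
E
```

```text
rel [ 17.6  -10.28 -10.05] [ 0.32 -0.07 47.44]
```

Request:
apply_moves([
  [[0,0,-4],[0,0,0],8.5],
  [[0,-0.3,-8],[0,0,5],8.5],
  [[2,-2,-9.5],[0,0,10],8.5],
  [[5,-4,-10],[0,0,16],8.5],
  [[8,-6.5,-10],[0,0,23],8.5],
  [[11,-9,-10],[0,0,30],6],
  [[14,-11.5,-10],[0,0,37],4],
  [[16,-13.5,-10],[0,0,43],4],
  [[17.4,-15,-10],[0.3,0,47.4],4],
  [[17.6,-15.2,-10],[0.3,0,47.4],4],
])

```text
clock: 8.45
tcp_pos: [0.5402, 0.0977, 0.2199]
eef_rot: [-2.99, -0.963, -0.003]
ft_force: [0.1, -0.4, 0.4]
width: 0.471
```

```bash
python3 - <<'E'
from h import *
st()
p=robot.snapshot("wrist"); X=cloud(p).reshape(-1,3); cv2.imwrite("pics/w3.png",p["frame"])
T=X[np.all((X>[.40,.0,-.01])&(X<[.75,.3,.03]),1)]; print("z hist",np.percentile(T[:,2],[10,50,90]))
D=X[np.all((X>[.46,.03,.054])&(X<[.66,.22,.066]),1)]; q=D[:,:2]
I=q[abs((q-[.5705,.128])@[.581,-.814])<.012]
for _ in range(6):
    c_=I.mean(0); v=np.linalg.svd(I-c_,full_matrices=False)[2][0]; v=v*np.sign(v@[-.8,-.6]); n2=np.array([-v[1],v[0]]); I=q[(abs((q-c_)@n2)<.009)&(abs((q-[.5705,.128])@v)<.062)]
print("div",len(I),"ang",np.degrees(np.arctan2(v[1],v[0])),"c",c_,"ext",np.percentile((I-c_)@v,[1,5,50,95,99]),"w",np.percentile((I-c_)@n2,[2,98]),"z",np.median(D[:,2]))
B=X[np.all((X>[.46,.03,.067])&(X<[.64,.2,.085]),1)]; b=B[:,:2]
print("back",len(b),np.percentile((b-c_)@v,[1,10,25,50,75,90,99]),np.percentile((b-c_)@n2,[1,50,99]))
rel((.5705,.128,.03),-54.5)
E
```

```text
t 8.45 tcp [0.5402 0.0977 0.2199] w 0.471 F [ 0.1 -0.4  0.4]
z hist [-0.00073977  0.01122765  0.01620354]
div 1397 ang -144.26679019009774 c [0.57112735 0.12679543] ext [-0.05038722 -0.04679771 -0.00180826  0.05075098  0.05578793] w [-0.00580272  0.00561287] z 0.05910216284966465
back 723 [0.06763372 0.06794598 0.06823085 0.07021894 0.07227339 0.0783448
 0.0834908 ] [-0.04418807  0.00053697  0.04336021]
rel [ 4.17 -0.81 19.  ] [ 0.05 -0.14  0.24]
```

View pics/w3.png

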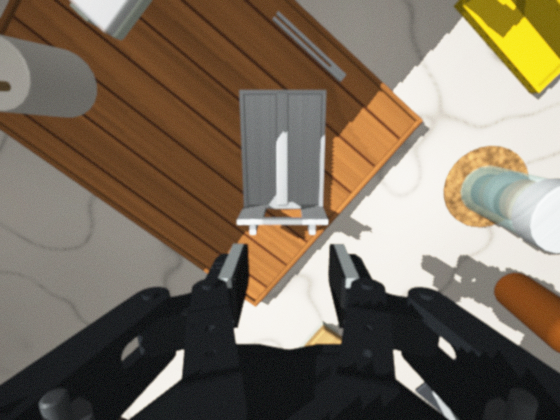

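The wrist picture shows the shelf at (283,155) with its back plate and hooks at (282,220) nearest the gripper. The divider lines up with the jaws, and the jar stands on the coaster (at top right).

```bash
python3 - <<'E'
from h import *
rel((.5695,.126,.028),-54.3)
E
```

```text
rel [ 3.97 -0.7  19.2 ] [ 0.05 -0.14  0.04]
```

Request:
apply_moves([
  [[2,-0.4,3],[0,0,0],4],
  [[4,-0.7,6.5],[0,0,0],4],
  [[4,-0.7,10],[0,0,0],4],
  [[4,-0.7,13],[0,0,0],4],
  [[4,-0.7,15.5],[0,0,0],4],
  [[4,-0.7,17.2],[0,0,0],4],
  [[4,-0.7,18.4],[0,0,0],4],
  [[4,-0.7,19.1],[0,0,0],4],
  [[4,-0.7,19.2],[0,-0.1,0],4],
  [[4,-0.7,19.2],[0,-0.1,0],4],
])

```text
clock: 9.5
tcp_pos: [0.5706, 0.1259, 0.0288]
eef_rot: [2.989, 0.964, 0.004]
ft_force: [-0.6, -0.1, 0.3]
width: 0.469
```

```bash
python3 - <<'E'
from h import *
st();rel((.5695,.126,.028),-54.3)
E
```

```text
t 9.5 tcp [0.5706 0.1259 0.0288] w 0.469 F [-0.6 -0.1  0.3]
rel [-0.09 -0.07  0.08] [ 0.1  -0.1   0.04]
```

Request:
apply_moves([
  [[-0.1,0,0.1],[0,0,0],2],
  [[-0.1,0,0.1],[0,0,0],0.5],
  [[-0.1,0,0.1],[0,0,0],0.5],
  [[-0.1,0,0.1],[0,0,0],0.5],
  [[-0.1,0,0.1],[0,0,0],0.5],
  [[-0.1,0,0.1],[0,0,0],0.5],
  [[-0.1,0,-1.5],[0,0,0],0.5],
  [[-0.1,0,-4],[0,0,0],0.5],
  [[-0.1,0,-8],[0,0,0],0.5],
  [[-0.1,0,-12],[0,0,0],0.5],
])

```text
clock: 10.5
tcp_pos: [0.5677, 0.1254, 0.1485]
eef_rot: [2.99, 0.964, -0.003]
ft_force: [0.6, -0.6, -2.3]
width: 0.131
```

```bash
python3 - <<'E'
from h import *
st()
p=robot.snapshot("scene"); X=cloud(p); np.savez("pics/s3.npz",W=X,f=p["frame"])
for c,f in (("scene","pics/s3.npz"),("scene0","pics/scene0.npz"),("side0","pics/side0.npz"),("wrist1","pics/w1.npz")):
    W=np.load(f)["W"].reshape(-1,3)
    P=W[np.all((W>[.37,-.36,.186])&(W<[.56,-.19,.205]),1)]
    r=cv2.minAreaRect((P[:,:2]*1000).astype(np.float32)); 
    a=np.radians(-7.3); t=np.array([np.cos(a),np.sin(a)]); n=np.array([-t[1],t[0]])
    s=P[:,:2]@t; d=P[:,:2]@n
    F=W[np.all((W>[.37,-.36,.02])&(W<[.56,-.15,.19]),1)]; dF=F[:,:2]@n
    h,e=np.histogram(dF,np.arange(-.22,-.18,.002)) 
    print(c,len(P),np.round(r[0],1),np.round(r[1],1),round(r[2],1),"s",np.round(np.percentile(s,[1,99]),4),"smid",np.round((np.percentile(s,1)+np.percentile(s,99))/2,4),"d max",np.round(np.percentile(d,[1,97,99]),4),h)
E
```

```text
t 10.5 tcp [0.5677 0.1254 0.1485] w 0.131 F [ 0.6 -0.6 -2.3]
scene 275 [ 455.3 -278.6] [46.2 98.7] 83.5 s [0.4386 0.5355] smid 0.4871 d max [-0.2407 -0.1962 -0.1956] [ 25  24  27  52  32  37  19  22  49  81 325 409  65  11   5   1   0   0
   0   1]
scene0 277 [ 454.5 -278.2] [46.4 99.2] 83.4 s [0.4379 0.5353] smid 0.4866 d max [-0.2407 -0.1962 -0.1954] [ 26  26  34  38  34  37  26  24  41  85 319 415  63  10   8   1   0   0
   0   1]
side0 206 [ 452.1 -278.4] [50.8 97.4] 82.7 s [0.4356 0.5307] smid 0.4831 d max [-0.2437 -0.1953 -0.1942] [  5   6   2   1   3   2  13  19  87 219 263 211  79  21   6   0   0   0
   0   0]Traceback (most recent call last):
  File "<stdin>", line 12, in <module>
    return _quantile_unchecked(
        a, q, axis, out, overwrite_input, method, keepdims, weights)
    return _ureduce(a,
                    func=_quantile_ureduce_func,
    ...<5 lines>...
                    overwrite_input=overwrite_input,
                    method=method)
    r = func(a, **kwargs)
    result = _quantile(arr,
                       quantiles=q,
    ...<2 lines>...
                       out=out,
                       weights=wgt)
    slices_having_nans = np.isnan(arr[-1, ...])
                                  ~~~^^^^^^^^^
IndexError: index -1 is out of bounds for axis 0 with size 0
```

```bash
python3 - <<'E'
from h import *
st();rel((.4717,-.1395,.140),-7.1)
E
```

```text
t 10.55 tcp [0.5726 0.1258 0.1577] w 0.129 F [ 3.2 -0.1  2.8]
rel [-23.71  15.61   1.64] [  0.64  -0.38 -47.13]
```

Request:
apply_moves([
  [[-1,0.7,0],[0,0,-3],0.5],
  [[-4,2.6,0],[0,0,-9],0.5],
  [[-7.5,4.8,0],[0,0,-16],0.5],
  [[-11,7.2,0],[0,0,-23],0.5],
  [[-14.5,9.6,0],[0,0,-30],0.5],
  [[-18,12,0],[0,0,-37],0.5],
  [[-21,13.9,0.5],[0,0,-43],0.5],
  [[-23,15.2,1],[0.4,-0.2,-46],0.5],
  [[-23.6,15.6,1.5],[0.6,-0.4,-47.1],0.5],
  [[-23.7,15.6,1.6],[0.6,-0.4,-47.1],0.5],
])

```text
clock: 11.55
tcp_pos: [0.4702, -0.1398, 0.1393]
eef_rot: [-2.356, -2.075, 0.002]
ft_force: [-0.8, -0.0, -2.5]
width: 0.13
```

Request:
apply_moves([
  [[0,0,0],[0,0,0],0.5],
  [[0,0,0],[0,0,0],0.5],
  [[0,0,0],[0,0,0],0.5],
  [[0,0,0],[0,0,0],0.5],
  [[0,0,0],[0,0,0],0.5],
  [[0,0,0],[0,0,0],0.5],
  [[0,0,0],[0,0,0],0.5],
  [[0,0,0],[0,0,0],0.5],
  [[0,0,0],[0,0,0],0.5],
  [[0,0,0],[0,0,0],0.5],
])

```text
clock: 12.55
tcp_pos: [0.4702, -0.1398, 0.1393]
eef_rot: [-2.356, -2.075, 0.002]
ft_force: [0.1, -0.5, -3.4]
width: 0.128
```

```bash
python3 - <<'E'
from h import *
s=st(); print(s["eef_rot"])
for c in ("wrist","scene","side"):
    p=robot.snapshot(c); X=cloud(p); np.savez("pics/%s4.npz"%c,W=X,f=p["frame"]); cv2.imwrite("pics/%s4.png"%c,p["frame"])
a=cv2.imread("pics/wrist4.png"); b=cv2.resize(cv2.imread("pics/scene4.png")[90:300,120:330],(420,420)); 
c=cv2.resize(cv2.imread("pics/side4.png")[90:300,210:420],(420,420))
cv2.imwrite("pics/c4.png",cv2.resize(np.hstack([b,c]),(800,400)))
tcp=s["tcp_pos"]
a=np.radians(-7.1); t=np.array([np.cos(a),np.sin(a)]); n=np.array([-t[1],t[0]])
for c in ("wrist","scene","side"):
    W=np.load("pics/%s4.npz"%c)["W"].reshape(-1,3); W=W[~np.isnan(W[:,0])]
    L=np.c_[(W[:,:2]-tcp[:2])@t,(W[:,:2]-tcp[:2])@n,W[:,2]]
    m=lambda lo,hi:L[np.all((L>lo)&(L<hi),1)]
    top=m([-.1,-.2,.186],[.1,-.03,.205]); bp=m([-.06,-.09,.178],[.06,-.055,.2]); dv=m([-.02,-.05,.155],[.02,.07,.18]); fl=m([-.05,-.06,.115],[.05,.07,.14])
    pc=lambda A,k:np.round(np.percentile(A[:,k],[1,50,99])*1000,1) if len(A)>4 else None
    print(c,"uprtop",len(top),pc(top,0),pc(top,1),"| backplate",len(bp),pc(bp,0),pc(bp,1),pc(bp,2),"| div",len(dv),pc(dv,0),pc(dv,1),pc(dv,2),"| floor",len(fl),pc(fl,0),pc(fl,1))
E
```

```text
t 12.55 tcp [ 0.4702 -0.1398  0.1393] w 0.128 F [ 0.1 -0.5 -3.4]
[-2.35612942e+00 -2.07510266e+00  1.95894977e-03]
wrist uprtop 0 None None | backplate 0 None None None | div 7284 [-16.4   0.9  18. ] [-25.2  11.5  52.7] [156.4 169.4 178.4] | floor 19912 [-43.6   0.6  45. ] [-48.1  26.9  57.8]
scene uprtop 292 [-45.8   5.2  50.9] [-160.5 -132.8  -64.5] | backplate 97 [-34.    6.3  46.1] [-80.6 -67.4 -63.6] [178.4 182.6 187.5] | div 163 [-9.   5.9 19.7] [-47.1  24.1  55.4] [155.2 168.3 178.4] | floor 835 [-43.2  18.9  47.7] [-57.7  13.5  60.2]
side uprtop 65 [-49.2 -36.4 -16.8] [-165.1 -148.5 -118.2] | backplate 7 [-29.  -26.2 -20.8] [-69.2 -65.9 -64.4] [179.8 181.7 185. ] | div 159 [-19.8  -1.6  16.5] [-40.3  12.   56. ] [155.8 168.9 178.6] | floor 573 [-46.7 -10.7  42.9] [-58.9  17.   62.1]
```

View pics/c4.png

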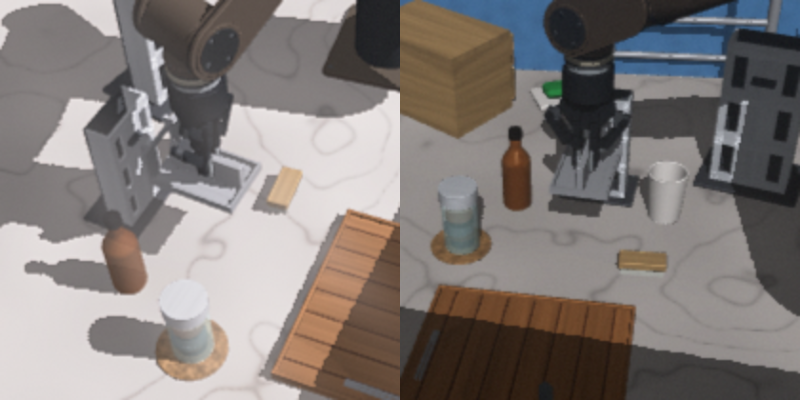

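View pics/wrist4.png

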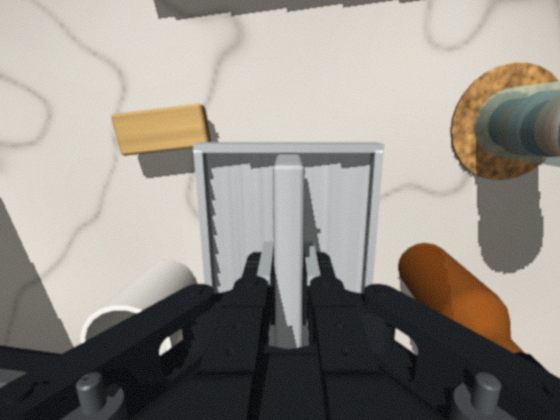

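The pictures show the shelf held level in front of the upright (side crop about (590,170)), with the lotion, tumbler and nail brush clear of it and the jar upright on the coaster. Scene and side both put the sideways offset within about 1 mm, and the gap is about 50 mm.

```bash
python3 - <<'E'
from h import *
tcp=np.array([.4702,-.1398]); a=np.radians(-7.1); t=np.array([np.cos(a),np.sin(a)]); n=np.array([-t[1],t[0]])
for c in ("wrist","scene","side"):
    W=np.load("pics/%s4.npz"%c)["W"].reshape(-1,3); W=W[~np.isnan(W[:,0])]
    L=np.c_[(W[:,:2]-tcp)@t,(W[:,:2]-tcp)@n,W[:,2]]
    F=L[np.all((L>[-.036,-.05,.115])&(L<[.036,.055,.14]),1)&(abs(L[:,0])>.012)]
    for _ in range(3):
        A=np.c_[F[:,:2],np.ones(len(F))]; k=np.linalg.lstsq(A,F[:,2],rcond=None)[0]; F=F[abs(A@k-F[:,2])<.004]
    print(c,len(F),"tilt lateral, fore-aft",k[:2],"z at tcp",k[2],"rear z",k[2]-.07*k[1])
    D=L[np.all((L>[-.004,.02,.16])&(L<[.006,.056,.18]),1)]; 
    U=L[np.all((L>[-.05,-.14,.02])&(L<[.05,-.10,.11]),1)]; print("div z",np.median(D[:,2]), "face",np.round(np.percentile(U[:,1],[5,25,50,75,95]),4),len(U))
    # yaw of shelf: right/left rim edges
    Q=L[np.all((L>[-.055,-.05,.12])&(L<[.055,.065,.142]),1)]
    l=[(y,np.percentile(Q[abs(Q[:,1]-y)<.006][:,0],[2,98]).round(4)) for y in (-.03,0,.03,.05) if (abs(Q[:,1]-y)<.006).sum()>8]; print(l)
E
```

```text
wrist 10413 tilt lateral, fore-aft [-0.00339507 -0.00188221] z at tcp 0.12655290648050113 rear z 0.12668466099574857Traceback (most recent call last):
  File "<stdin>", line 11, in <module>
    return _quantile_unchecked(
        a, q, axis, out, overwrite_input, method, keepdims, weights)
    return _ureduce(a,
                    func=_quantile_ureduce_func,
    ...<5 lines>...
                    overwrite_input=overwrite_input,
                    method=method)
    r = func(a, **kwargs)
    result = _quantile(arr,
                       quantiles=q,
    ...<2 lines>...
                       out=out,
                       weights=wgt)
    slices_having_nans = np.isnan(arr[-1, ...])
                                  ~~~^^^^^^^^^
IndexError: index -1 is out of bounds for axis 0 with size 0
```

Request:
apply_moves([
  [[-0.5,0,0.5],[0,0,0],0.5],
  [[-1.2,0,1.05],[0,0,0],0.5],
  [[-1.9,0,1.05],[0,0,0],0.5],
  [[-2.5,0,1.05],[0,0,0],0.5],
  [[-3,0,1.05],[0,0,0],0.5],
  [[-3.5,0,1.05],[0,0,0],0.5],
  [[-3.8,0,1.05],[0,0,0],0.5],
  [[-4.1,0,1.05],[0,0,0],0.5],
  [[-4.4,0,1.05],[0,0,0],0.5],
  [[-4.4,0,1.05],[0,0,0],0.5],
])

```text
clock: 13.7
tcp_pos: [0.4647, -0.1837, 0.1288]
eef_rot: [-2.356, -2.075, 0.002]
ft_force: [-1.0, 0.1, -3.4]
width: 0.13
```

```bash
python3 - <<'E'
from h import *
s=st(); rel(np.array([.4564,-.2586,0])+np.array([.1236*.07,.9923*.07,.1278]),-7.1)
E
```

```text
t 13.7 tcp [ 0.4647 -0.1837  0.1288] w 0.13 F [-1.   0.1 -3.4]
rel [-0.53  0.11  0.1 ] [-0.12 -0.01 -0.17]
```

Request:
apply_moves([
  [[-0.1,0,0.1],[0,0,0],0.5],
  [[-0.2,0,0.1],[0,0,0],0.5],
  [[-0.3,0,0.1],[0,0,0],0.5],
  [[-0.35,0,0.1],[0,0,0],0.5],
  [[-0.4,0,0.1],[0,0,0],0.5],
  [[-0.45,0,0.1],[0,0,0],0.5],
  [[-0.5,0,0.1],[0,0,0],0.5],
  [[-0.55,0,0.1],[0,0,0],0.5],
  [[-0.6,0,0.1],[0,0,0],0.5],
  [[-0.6,0,0.1],[0,0,0],0.5],
])

```text
clock: 14.7
tcp_pos: [0.4639, -0.1876, 0.1276]
eef_rot: [-2.354, -2.073, -0.002]
ft_force: [0.5, 8.3, -0.2]
width: 0.131
```

```bash
python3 - <<'E'
from h import *
s=st()
p=robot.snapshot("scene"); X=cloud(p); np.savez("pics/s5.npz",W=X,f=p["frame"]); b=p["frame"][110:230,150:270]; 
q=robot.snapshot("side"); Y=cloud(q); c=q["frame"][110:230,250:370]
cv2.imwrite("pics/c5.png",cv2.resize(np.hstack([b,c]),(800,400),interpolation=cv2.INTER_CUBIC))
tcp=s["tcp_pos"]; a=np.radians(-7.1); t=np.array([np.cos(a),np.sin(a)]); n=np.array([-t[1],t[0]])
for W in (X,Y):
    W=W.reshape(-1,3); W=W[~np.isnan(W[:,0])]
    L=np.c_[(W[:,:2]-tcp[:2])@t,(W[:,:2]-tcp[:2])@n,W[:,2]]
    top=L[np.all((L>[-.1,-.2,.189])&(L<[.1,-.03,.205]),1)]; fl=L[np.all((L>[-.055,-.05,.11])&(L<[.055,.07,.13]),1)]
    print(np.round(np.percentile(top[:,0],[1,99]),4),np.round(np.percentile(top[:,1],[1,90,95,99]),4),"floor",np.round(np.percentile(fl[:,0],[1,99]),4),np.round(np.percentile(fl[:,1],[1,99]),4))
E
```

```text
t 14.7 tcp [ 0.4639 -0.1876  0.1276] w 0.131 F [ 0.5  8.3 -0.2]
[-0.0456  0.0518] [-0.1131 -0.0703 -0.0699 -0.0688] floor [-0.0431  0.0481] [-0.0484  0.0606]
[-0.0492 -0.0256] [-0.1138 -0.0717 -0.0715 -0.0709] floor [-0.0465  0.0433] [-0.0476  0.0611]
```

View pics/c5.png

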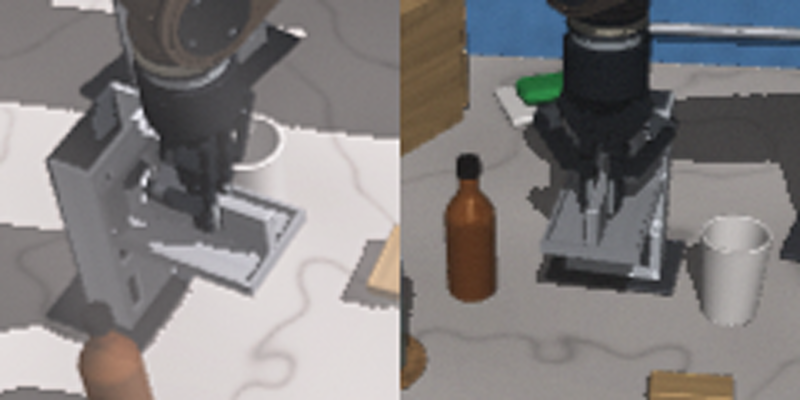

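The crops show the shelf's back plate flush against the slotted face (left crop about (150,230)). The contact force is 8 N, and the face is 70 mm from the TCP, which means the hooks are in. Now lower it onto the catch.

Request:
apply_moves([
  [[0.05,0,0.1],[0,0,0],0.5],
  [[0.1,0,0.2],[0,0,0],0.5],
  [[0.1,0,0.3],[0,0,0],0.5],
  [[0.1,0,0.4],[0,0,0],0.5],
  [[0.1,0,0.5],[0,0,0],0.5],
  [[0.1,0,0.6],[0,0,0],0.5],
  [[0.1,0,0.7],[0,0,0],0.5],
  [[0.1,0,0.75],[0,0,0],0.5],
  [[0.1,0,0.8],[0,0,0],0.5],
  [[0.1,0,0.8],[0,0,0],0.5],
])

```text
clock: 15.8
tcp_pos: [0.464, -0.1866, 0.1196]
eef_rot: [-2.354, -2.073, -0.002]
ft_force: [0.6, -0.5, -2.5]
width: 0.129
```

```bash
python3 - <<'E'
from h import *
s=st()
E
```

```text
t 15.8 tcp [ 0.464  -0.1866  0.1196] w 0.129 F [ 0.6 -0.5 -2.5]
```

Request:
apply_moves([
  [[0,0,0.05],[0,0,0],0.5],
  [[0,0,0.1],[0,0,0],0.5],
  [[0,0,0.15],[0,0,0],0.5],
  [[0,0,0.2],[0,0,0],0.5],
  [[0,0,0.22],[0,0,0],0.5],
  [[0,0,0.24],[0,0,0],0.5],
  [[0,0,0.26],[0,0,0],0.5],
  [[0,0,0.26],[0,0,0],0.5],
  [[0,0,0.26],[0,0,0],0.5],
  [[0,0,0.26],[0,0,0],0.5],
])

```text
clock: 16.8
tcp_pos: [0.4644, -0.1867, 0.1174]
eef_rot: [-2.354, -2.074, -0.003]
ft_force: [1.1, 3.5, 3.5]
width: 0.127
```

```bash
python3 - <<'E'
from h import *
s=st()
E
```

```text
t 16.8 tcp [ 0.4644 -0.1867  0.1174] w 0.127 F [1.1 3.5 3.5]
```

Request:
apply_moves([
  [[0,0,-0.05],[0,0,0],0.5],
  [[0,0,-0.05],[0,0,0],1.5],
  [[0,0,-0.05],[0,0,0],2.5],
  [[0,0,-0.05],[0,0,0],3],
  [[0,0,-0.05],[0,0,0],3],
  [[0,0,-0.05],[0,0,0],3],
  [[0,0,-0.05],[0,0,0],3],
  [[0,0,-0.05],[0,0,0],3],
  [[0,0,-0.05],[0,0,0],3],
  [[0,0,-0.05],[0,0,0],3],
])

```text
clock: 17.8
tcp_pos: [0.4644, -0.1867, 0.1178]
eef_rot: [-2.354, -2.074, -0.003]
ft_force: [-0.5, -0.4, -0.2]
width: 0.353
```

```bash
cat > meas.py <<'E'
from h import *
def shelf(name,tilt=True):
    p=robot.snapshot(name); W=cloud(p).reshape(-1,3); W=W[~np.isnan(W[:,0])]
    o=np.array([.4564,-.2586]); a=np.radians(-7.1); t=np.array([np.cos(a),np.sin(a)]); n=np.array([-t[1],t[0]])
    L=np.c_[(W[:,:2]-o)@t,(W[:,:2]-o)@n,W[:,2]]
    F=L[np.all((L>[-.036,.02,.075])&(L<[.036,.125,.125]),1)&(abs(L[:,0])>.012)]
    h,e=np.histogram(F[:,2],np.arange(.075,.126,.002)); z=e[h.argmax()]+.001; F=F[abs(F[:,2]-z)<.012]
    for _ in range(4):
        A=np.c_[F[:,:2],np.ones(len(F))]; k=np.linalg.lstsq(A,F[:,2],rcond=None)[0]; F=F[abs(A@k-F[:,2])<.004]
    print(name,len(F),"tilt lat,fore",np.round(k[:2],3),"heel above seat mm",round((k[2]-.005-.085)*1000,1),"mid",round((k[2]+.07*k[1]-.09)*1000,1))
    Q=L[np.all((L>[-.055,.02,k[2]-.01])&(L<[.055,.15,k[2]+.02]),1)]; print("  lat",np.round(np.percentile(Q[:,0],[1,99]),4),"front",np.round(np.percentile(Q[:,1],99),4))
    return p
E
python3 - <<'E'
from meas import *
st(); shelf("wrist"); shelf("scene")
E
```

```text
t 17.8 tcp [ 0.4644 -0.1867  0.1178] w 0.353 F [-0.5 -0.4 -0.2]
wrist 10480 tilt lat,fore [ 0.004 -0.048] heel above seat mm 14.6 mid 11.2
  lat [-0.0447  0.0439] front 0.1292
scene 272 tilt lat,fore [ 0.017 -0.04 ] heel above seat mm 14.3 mid 11.5
  lat [-0.0443  0.0471] front 0.132
```

The shelf hangs free on the catch: heel about 14.5 mm above the seat, tilt 0.05 rad, near-zero wrist force. I'll raise the gripper, shut it and press.

Request:
apply_moves([
  [[0,0,-0.5],[0,0,0],3],
  [[0,0,-1.5],[0,0,0],3],
  [[0,0,-2.8],[0,0,0],3],
  [[0,0,-4.2],[0,0,0],3],
  [[0,0,-5.4],[0,0,0],3],
  [[-0.4,0,-6],[0,0,0],1],
  [[-1.4,0,-6],[0,0,0],0],
  [[-2.4,0,-6],[0,0,0],0],
  [[-3.1,0,-6],[0,0,0],0],
  [[-3.4,0,-6],[0,0,0],0],
])

```text
clock: 18.9
tcp_pos: [0.4596, -0.2216, 0.1769]
eef_rot: [-2.354, -2.071, -0.002]
ft_force: [0.6, 0.6, 0.8]
width: -0.001
```

```bash
python3 - <<'E'
from meas import *
st(); rel((.4601,-.2208,.150),-7.1); shelf("side")
E
```

```text
t 18.9 tcp [ 0.4596 -0.2216  0.1769] w -0.001 F [0.6 0.6 0.8]
rel [0.07 0.04 2.69] [-0.19 -0.27 -0.22]
side 268 tilt lat,fore [ 0.002 -0.044] heel above seat mm 14.9 mid 11.8
  lat [-0.0476  0.0416] front 0.1331
```

Request:
apply_moves([
  [[0,0,1],[0,0,0],0],
  [[0,0,2],[0,0,0],0],
  [[0,0,2.6],[0,0,0],0],
  [[0,0,2.8],[0,0,0],0],
  [[0,0,3],[0,0,0],0],
  [[0,0,3.2],[0,0,0],0],
  [[0,0,3.4],[0,0,0],0],
  [[0,0,3.5],[0,0,0],0],
  [[0,0,3.6],[0,0,0],0],
  [[0,0,3.7],[0,0,0],0],
])

```text
clock: 19.95
tcp_pos: [0.461, -0.2212, 0.1434]
eef_rot: [-2.356, -2.073, -0.006]
ft_force: [-2.3, 5.0, 13.5]
width: -0.002
```

```bash
python3 - <<'E'
from meas import *
st(); shelf("wrist"); shelf("side")
E
```

```text
t 19.95 tcp [ 0.461  -0.2212  0.1434] w -0.002 F [-2.3  5.  13.5]
wrist 13093 tilt lat,fore [-0.014 -0.048] heel above seat mm 11.2 mid 7.8
  lat [-0.0435  0.045 ] front 0.1288
side 257 tilt lat,fore [-0.016 -0.048] heel above seat mm 11.2 mid 7.9
  lat [-0.0464  0.0425] front 0.1325
```

Request:
apply_moves([
  [[0,0,0.4],[0,0,0],0],
  [[0,0,0.55],[0,0,0],0],
  [[0,0,0.7],[0,0,0],0],
  [[0,0,0.85],[0,0,0],0],
  [[0,0,1],[0,0,0],0],
  [[0,0,1.1],[0,0,0],0],
  [[0,0,1.2],[0,0,0],0],
  [[0,0,1.3],[0,0,0],0],
  [[0,0,1.4],[0,0,0],0],
  [[0,0,1.4],[0,0,0],0],
])

```text
clock: 21.05
tcp_pos: [0.461, -0.2213, 0.1315]
eef_rot: [-2.355, -2.072, -0.004]
ft_force: [-5.8, 3.3, 15.8]
width: 0.0
```

```bash
python3 - <<'E'
from meas import *
st(); shelf("wrist"); shelf("side")
E
```

```text
t 21.05 tcp [ 0.461  -0.2213  0.1315] w 0.0 F [-5.8  3.3 15.8]
wrist 13170 tilt lat,fore [-0.    -0.034] heel above seat mm -1.1 mid -3.5
  lat [-0.0424  0.0461] front 0.1286
side 252 tilt lat,fore [-0.005 -0.03 ] heel above seat mm -1.0 mid -3.1
  lat [-0.0453  0.044 ] front 0.1324
```

Request:
apply_moves([
  [[0,0,0.2],[0,0,0],0],
  [[0,0,0.3],[0,0,0],0],
  [[0,0,0.4],[0,0,0],0],
  [[0,0,0.4],[0,0,0],0],
  [[0,0,0.4],[0,0,0],0],
  [[0,0,0.2],[0,0,0],0],
  [[0,0,0],[0,0,0],0],
  [[0,0,-1],[0,0,0],0],
  [[0,0,-3],[0,0,0],0],
  [[0,0,-6],[0,0,0],0],
])

```text
clock: 22.15
tcp_pos: [0.4593, -0.2205, 0.1894]
eef_rot: [-2.35, -2.068, -0.002]
ft_force: [1.4, 0.6, 0.1]
width: -0.002
```

```bash
python3 - <<'E'
from meas import *
st(); shelf("wrist"); shelf("side")
E
```

```text
t 22.15 tcp [ 0.4593 -0.2205  0.1894] w -0.002 F [1.4 0.6 0.1]
wrist 7912 tilt lat,fore [ 0.    -0.032] heel above seat mm -1.0 mid -3.2
  lat [-0.0424  0.0461] front 0.1288
side 249 tilt lat,fore [-0.007 -0.023] heel above seat mm -1.2 mid -2.8
  lat [-0.0455  0.0438] front 0.1329
```

Request:
apply_moves([
  [[0,0,-2],[0,0,0],0],
  [[0,0,-4.5],[0,0,0],0],
  [[0,0,-7],[0,0,0],0],
  [[2.5,0,-8],[0,0,0],0],
  [[6,0,-8],[0,0,0],0],
  [[10,0,-8],[0,0,0],0],
  [[14,0,-8],[0,0,0],0],
  [[18,0,-8],[0,0,0],0],
  [[20,0,-8],[0,0,0],0],
  [[20,0,-8],[0,0,0],0],
])

```text
clock: 23.25
tcp_pos: [0.4873, -0.0225, 0.2744]
eef_rot: [-2.354, -2.08, -0.005]
ft_force: [0.6, -0.8, -0.5]
width: -0.002
```

```bash
python3 - <<'E'
from meas import *
st(); p=shelf("scene"); q=shelf("side"); w=robot.snapshot("wrist")
b=p["frame"][115:235,150:270]; c=q["frame"][115:235,250:370]
cv2.imwrite("pics/c6.png",cv2.resize(np.hstack([b,c]),(800,400),interpolation=cv2.INTER_CUBIC)); cv2.imwrite("pics/w6.png",w["frame"])
o=np.array([.4564,-.2586]); a=np.radians(-7.1); t=np.array([np.cos(a),np.sin(a)]); n=np.array([-t[1],t[0]])
for nm,s in (("scene",p),("side",q),("wrist",w)):
    W=cloud(s).reshape(-1,3); W=W[~np.isnan(W[:,0])]
    J=W[np.all((W>[.62,-.15,.108])&(W<[.72,-.05,.13]),1)]; 
    if len(J)>20: print(nm,"lid",cv2.minEnclosingCircle(J[:,:2].astype(np.float32)),np.median(J[:,2]))
    L=np.c_[(W[:,:2]-o)@t,(W[:,:2]-o)@n,W[:,2]]
    for z0 in range(130,166,4):
        f=lambda lo,hi:L[(L[:,0]>lo)&(L[:,0]<hi)&(abs(L[:,1])<.03)&(L[:,2]>z0/1e3)&(L[:,2]<(z0+4)/1e3)][:,1]*1e3
        A,B=f(-.012,.012),np.r_[f(-.045,-.02),f(.02,.045)]
        if len(A)>2: print("  z",z0,"centre",len(A),np.round(np.median(A),1),np.round(np.percentile(A,90),1),"| sides",np.round(np.median(B),1) if len(B) else None)
E
```

```text
t 23.25 tcp [ 0.4873 -0.0225  0.2744] w -0.002 F [ 0.6 -0.8 -0.5]
scene 299 tilt lat,fore [-0.009 -0.043] heel above seat mm 0.9 mid -2.1
  lat [-0.0427  0.0488] front 0.1318
side 251 tilt lat,fore [ 0.009 -0.027] heel above seat mm -1.1 mid -3.0
  lat [-0.0455  0.0441] front 0.1329
scene lid ((0.6700773239135742, -0.09673383086919785), 0.031848423182964325) 0.11881857395563564
  z 130 centre 10 25.1 28.5 | sides 7.3
  z 134 centre 3 23.1 25.2 | sides 7.1
  z 138 centre 5 7.2 8.1 | sides 6.5
  z 142 centre 9 7.6 9.2 | sides 5.3
  z 146 centre 6 7.3 8.6 | sides 4.9
  z 150 centre 11 5.9 8.0 | sides -1.2
  z 154 centre 11 1.9 5.1 | sides -0.4
  z 158 centre 6 2.0 3.9 | sides 0.3
  z 162 centre 9 -0.3 2.1 | sides -0.1
side lid ((0.6635531187057495, -0.09660452604293823), 0.034481991082429886) 0.11790832798901314
  z 130 centre 10 0.3 23.4 | sides 6.3
  z 134 centre 5 1.9 18.5 | sides 7.2
  z 138 centre 7 5.2 6.1 | sides 7.0
  z 142 centre 9 4.7 5.6 | sides 4.8
  z 146 centre 7 6.4 7.8 | sides 7.4
  z 150 centre 17 4.0 8.7 | sides -2.7
  z 154 centre 7 0.4 7.9 | sides -0.3
  z 158 centre 9 0.9 2.5 | sides -1.4
  z 162 centre 9 -0.1 3.2 | sides -2.5
wrist lid ((0.6674054265022278, -0.09831124544143677), 0.031486932188272476) 0.11802421630062712
```

View pics/c6.png

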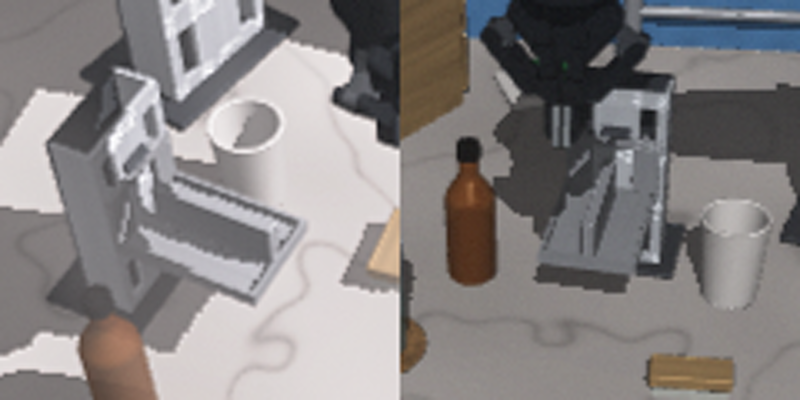

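The crops show the shelf flush on the face, with the catch standing proud above the back plate at left (128,155) and right (612,132). Depth has the catch about 6–8 mm out at z≈150 mm, just above the plate. The gripper is clear of everything, so I'm handing in.

```bash
python3 -c "
from h import *
print(robot.close_job()); st()"
```

```text
the job is handed in; nothing more can be done
None
the job is handed in; nothing more can be done
```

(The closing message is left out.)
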